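# Hang the ready plate on the sign stand

## Robot

A 7-joint arm with a two-finger parallel gripper is mounted at the origin on a cart in front of the work surface, level with it; the furniture and walls round the work are solid. World frame = base frame: x ahead of the robot, y to its left, z up, the work surface at z = 0. Lengths are in m, angles in rad, forces in N, time in s.
With the tool pointing down it reaches from about 0.425 to 0.875 m from the base axis. Payload 4.7 kg.
Tool frame: the origin (TCP) lies midway between the tips of the shut fingers; the grasp point (between the pads) lies 19 mm behind it (ctrl.grip_depth is the distance from the TCP to the grasp point, in m); z points along the fingers, y is the direction in which the jaws open and shut (so a half turn about z gives the same grasp; the last joint's range is limited). The gripper opens to 87 mm and grips with 3 to 60 N. Pads are 19 mm wide; open, the fingers measure 117 mm over their backs; the gripper's body (75 mm by 190 mm) begins 51 mm behind the grasp point.
Start: joints at [1.232, 0.321, -0.07, 1.45, 0.023, 1.371, -0.057], TCP at [0.225, -0.61, 0.223] pointing down, gripper open.
Joint ranges: [-2.86, 2.86], [-0.3, 2.09], [-1.38, 1.24], [0.06, 2.45], [-1.56, 4.7], [0.09, 2.05], [-2.69, 2.69]. Speed limits (rad/s): [2.57, 2.57, 3.14, 3.14, 3.14, 3.14, 3.14].

## Interface

Orientations are given as a rotation vector (axis times angle).
In Python, from bench import ctrl gives the robot as it stands. The module is installed in compiled form; this text tells all that it offers.
- The arm moves only by the shell command python3 -m inch 'ROWS' [FORCE]. ROWS is JSON, a list of rows, each a list of 5 numbers: the opening, from -1 (shut) to 1 (fully open), so that 0 is half open, then the shift along the tool's x, y, z in mm, then the turn about the tool's z in rad. In form: [[fingers, tx, ty, tz, twist], ...]. A call has 1 to 5 rows; each row shifts and turns the pose as measured when the row begins, along the tool's axes as they then stand; what a row does not reach is not made up. A row lasts 1/8 s, in which the tool goes at most 62.5 mm and 10.7 degrees, less where a joint would pass 70% of its speed; a pose out of reach is approached as far as the arm can. A call is refused whole if a number of a shift passes 62.5 or a number of a turn 0.188, either way. A call with a gripper value outside its range is refused whole. The fingers move at their own pace and stop on an object; FORCE is the grip in N (left out, the last holds). Time passes only in rows, so rows that do not move let the fingers close. It gives the time, the measured TCP pose, the force and the opening at its end, in the units of the state.
- ctrl.get_state(): the state, without advancing time (a new reading comes with each control period).
- ctrl.get_image(name): name is "scene" or "side" or "wrist"; returns a dict with "color" (384x512x3 uint8, red, green, blue), "range_z" (384x512 float32, m along the optical axis (not along the pixel's ray), 0 where there is no reading), "K" (3x3 intrinsics, pixels), "R" (3x3) and "t" (3): a world point X has camera coordinates R X + t. Camera axes: x right, y down, z forward; pixel columns grow to the right and rows downward; lengths in m; the calibration is good to about 2 mm. A picture is of the moment at which its call begins.
- ctrl.close_job(): hands the job in, once; it reports no verdict.
The state is a dict: "time": time; "joint_positions": joint angles; "qd": joint speeds; "joint_torque": joint torques, N m; "position": TCP position; "tool_rot": TCP orientation; "ft_force": force on the tool from outside, world axes, zero at the start; "torque": the same for the moment, N m; "grip_width": opening from 0.0 (shut) to 1.0 (fully open).
Only numpy, scipy, OpenCV 4.12 (cv2) and the standard library are available. Lean on these libraries where they do the work, as an engineer would, in place of code of your own. Each camera call takes 0.05 s, during which the arm holds its last target. There are 200 camera calls.

## Task

Set out the green ready plate on the sign stand. It lies flat, so first prop it on the blue sloping rest, lower (tick) end against the ledge, and let go of it there, so that you can take it again by its upper end; then pass the wide hole of its keyhole over the screw head on the white panel and slide it down until the screw sits at the top of the narrow slot, and leave it hanging upright there. Leave the other things on the worktop where they are.

Things in the scene. Friction and masses are not known exactly. Their poses are not given: they have to be found in the camera images.
- plate_center (a point): Centre (also of its thickness) of the green keyhole plate: flat, rigid, 150 mm long (its x), 60 wide (y), 12 thick (z), about 0.15 kg; white tick near the lower end, white line near the upper end, alike on both faces. +x points to its upper end (up when it hangs). It starts lying flat on the worktop. The outer 64 mm at the upper end is solid.
- plate_hole (a point): Centre of the wide round part of the plate's keyhole, 28 mm across, cut right through, 19 mm below the plate's centre (plate x = -19 mm), at mid-thickness. Same axes as plate_center.
- plate_slot_end (a point): Where the shank sits when the plate is fully hung: 4 mm below the closed upper end of the keyhole's narrow slot, at plate x = +7 mm (26 mm above plate_hole, 68 mm below the plate's upper edge), mid-thickness. The slot is 12 mm wide, from the wide hole up to its closed end. Same axes as plate_center.
- stand: Sign stand, fixed: grey base 120x130x12 mm with an upright white panel 90 mm wide, 10 mm thick, top edge 181 mm above the worktop. Origin on the worktop below the middle of the panel's front face; x into the panel (roughly away from the robot), y along it, z up. A hanging plate's upper edge stands 52 mm above the panel's top edge.
- screw (a point): Middle of the bare shank of the steel screw that sticks out level from the stand's panel, 165 mm above the worktop. Axes as the stand's: x along the screw into the panel. Shank 8 mm thick, 20 mm long, from the panel face (x = +10 mm) to the head (x = -10 mm); head 18 mm across, 6 mm thick, front at x = -16 mm. The plate has 8 mm of play between head and panel.
- rest: Blue sloping rest, fixed: base 120x80x8 mm, origin at the centre of its underside. A board 36 mm wide climbs at 45 degrees toward its +x and +z. A plate lying on it, lower end against the ledge, has its upper 65 mm and its side edges standing clear of the board.
- rest_ledge (a point): Foot of the rest's slope, where board and ledge meet, mid-width, 40 mm above the worktop, 30 mm from the rest's origin toward its -x. Axes as the rest's: the board's face goes 85 mm up from here toward +x and +z. The ledge stands 16 mm out of the face at right angles, 70 mm wide, 8 mm thick.
- reagent: Bystander, to be left alone: white 58 mm wide, 125 mm tall reagent bottle with blue cap, left of the stand. Origin at the centre of its underside.
- tips: Bystander, to be left alone: blue pipette-tip box, 75x120x67 mm, right of the stand. Origin at the centre of its underside.
- vials: Bystander, to be left alone: empty blue vial rack, 52x102x41 mm, far right. Origin at the centre of its underside.
- timer: Bystander, to be left alone: flat white bench timer, 58x72x18 mm, at the right, behind the rest. Origin at the centre of its underside.
- cup: Bystander, to be left alone: clear specimen cup with red lid, 48 mm wide, 50 mm tall, left of the stand. Origin at the centre of its underside.
Things that resemble listed ones, but are neither listed nor needed, are in the scene too. Of the things that look like the part that bears plate_center, the smaller one is meant.

How it is judged:
On the way:
1. the plate leans at rest on the sloping rest, upper end up, lower end within about 2 cm of the ledge, let go by the fingers (contact force between plate and rest above 0.3 N and contact force between plate and the fingers below 0.05 N and angle between plate_center's own x axis and vertical between 0.55 and 1 rad and y of plate_center in the frame of rest_ledge between -0.025 and 0.025 m and distance between plate_center and rest_ledge between 0.065 and 0.095 m and linear speed of plate below 0.03 m/s), for 0.2 s.
At the end, for the whole second after the job is handed in: The plate hangs at rest on the screw, upper end up (within 0.2 rad of upright), between head and panel, the shank within 5 mm sideways and 6 mm in height of its seat at the top of the narrow slot (y of plate_slot_end in the frame of screw between -0.005 and 0.005 m and z of plate_slot_end in the frame of screw between -0.006 and 0.006 m and x of plate_slot_end in the frame of screw between -0.009 and 0.009 m and angle between plate_center's own x axis and vertical below 0.2 rad and linear speed of plate below 0.02 m/s); the robot touches nothing.
It fails at once if a bystander is pushed or tipped more than 3 cm from its place (distance of any of reagent, tips, vials, timer, cup from where it was at the start of the episode above 0.03 m).
It also fails if it takes over 67 s, if anything falls off the work surface, if the arm or the gripper's body presses on something with over 40 N, if the wrist force passes 120 N, or if a joint passes its speed limit or range.

## Working session

There is one attempt and no reset: what is moved stays moved. The work goes in short steps, Python scripts to look and compute and a shell command to move; the robot and the scene stay as the last step left them, time stands still between calls to the robot, and variables do not carry over. Pictures are saved under pics/ and viewed, about 8 in all and at most 12, crops included, and the job is handed in when it is done.

```bash
mkdir -p pics; cat > h.py <<'E'
import numpy as np,cv2
from bench import ctrl
from scipy.spatial.transform import Rotation as Ro
def cloud(im):
    K,R,t=im["K"],im["R"],im["t"];z=im["range_z"]
    v,u=np.mgrid[:z.shape[0],:z.shape[1]]
    c=np.stack([(u-K[0,2])/K[0,0]*z,(v-K[1,2])/K[1,1]*z,z],-1)
    W=(c-t)@R
    W[z==0]=np.nan
    return W
def save(im,n,crop=None,s=1):
    a=im["color"][:,:,::-1]
    if crop: a=a[crop[1]:crop[3],crop[0]:crop[2]]
    cv2.imwrite("pics/"+n,cv2.resize(a,None,fx=s,fy=s,interpolation=cv2.INTER_CUBIC))
def tool():
    s=ctrl.get_state();return np.array(s["position"]),Ro.from_rotvec(s["tool_rot"]).as_matrix(),s
E
python3 - <<'E'
from h import *
a=ctrl.get_image("scene");b=ctrl.get_image("side")
import pickle;pickle.dump((a,b),open("i.pkl","wb"))
save(a,"scene.png",s=1.5);save(b,"side.png",s=1.5)
p,R,s=tool();print(s,R)
for i in(a,b):print(-i["R"].T@i["t"])
E
```

```text
{'time': 0.1, 'joint_positions': array([ 1.23210341,  0.32173245, -0.0700697 ,  1.45157516,  0.02261598,
        1.3708126 , -0.05690688]), 'qd': array([ 0.00046943, -0.00258501,  0.00040094, -0.00275131, -0.00051401,
        0.00039887, -0.00118817]), 'joint_torque': array([-7.98824976e-05, -4.92573059e+01, -4.05669389e-01, -3.13399994e+01,
       -6.40120707e-02,  3.94974905e-02,  7.55257292e-05]), 'position': array([ 0.22435131, -0.60951059,  0.22157033]), 'tool_rot': array([-3.09117606e+00, -5.51015892e-01,  6.57707434e-04]), 'ft_force': array([-0.06332174,  0.06832246, -0.88320025]), 'torque': array([0.00268741, 0.03785308, 0.00408728]), 'grip_width': 0.9992096980964146} [[ 9.38407732e-01  3.45529198e-01 -7.09016914e-04]
 [ 3.45529906e-01 -9.38406391e-01  1.59030302e-03]
 [-1.15849876e-04 -1.73733920e-03 -9.99998484e-01]]
[0.04666664 0.95792177 0.77710023]
[ 0.49763802 -0.93884446  0.93129527]
```

View pics/scene.png

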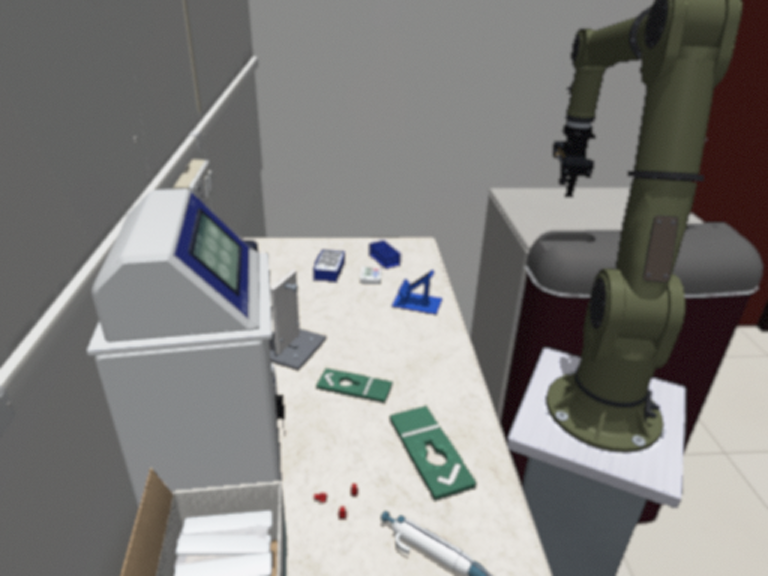

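View pics/side.png

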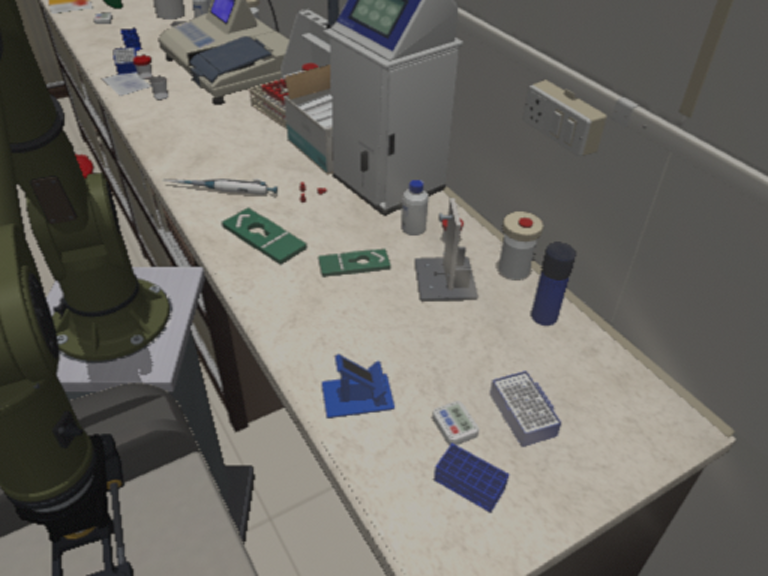

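Two green plates appear in the side view: A at (354,262) and B at (264,235). A is visibly smaller, so it fits the description. I'll measure both to confirm.

```bash
python3 - <<'E'
from h import *
import pickle
a,b=pickle.load(open("i.pkl","rb"))
save(b,"crop.png",(200,110,340,290),3.3)
np.set_printoptions(precision=4,suppress=True)
for n,im in(("scene",a),("side",b)):
    W=cloud(im);h=cv2.cvtColor(im["color"],cv2.COLOR_RGB2HSV)
    g=((h[...,0]>60)&(h[...,0]<95)&(h[...,1]>110)&(W[...,2]<.05)&(W[...,2]>-.02)).astype(np.uint8)
    N,L,st,c=cv2.connectedComponentsWithStats(g)
    for i in range(1,N):
        if st[i,4]>150:
            P=W[L==i];P=P[np.abs(P[:,2]-np.median(P[:,2]))<.006]
            r=cv2.minAreaRect((P[:,:2]*1000).astype(np.float32))
            print(n,"green",c[i],r,np.median(P[:,2]))
            # white marks
            m=(L==i).astype(np.uint8);k=cv2.fillPoly(m.copy(),[cv2.convexHull(np.argwhere(m)[:,::-1].astype(np.int32))],1)
            w=(k>0)&(m==0)&(h[...,1]<60)&(h[...,2]>150)
    bl=((h[...,0]>105)&(h[...,0]<128)&(h[...,1]>150)&(W[...,0]>.2)&(W[...,0]<1.2)&(W[...,2]>-.02)&(W[...,2]<.3)).astype(np.uint8)
    N,L,st,c=cv2.connectedComponentsWithStats(bl)
    for i in range(1,N):
        if st[i,4]>150:
            P=W[L==i];Q=P[(P[:,2]<.014)&(P[:,2]>.002)]
            print(n,"blue",c[i],st[i,4],np.nanmin(P,0),np.nanmax(P,0),len(Q)>10 and cv2.minAreaRect((Q[:,:2]*1000).astype(np.float32)))
# stand in side view: box region
W=cloud(b)
P=W[130:205,270:325].reshape(-1,3)
P=P[~np.isnan(P[:,0])]
Q=P[(P[:,2]<.018)&(P[:,2]>.007)]
print("base",len(Q),cv2.minAreaRect((Q[:,:2]*1000).astype(np.float32)))
Q=P[(P[:,2]>.04)&(P[:,2]<.25)&(P[:,1]>-.3)&(P[:,1]<.3)]
print("panel",len(Q),Q.min(0),Q.max(0))
Wa=cloud(a);P=Wa[170:250,175:220].reshape(-1,3);Q=P[(P[:,2]>.04)&(P[:,2]<.2)]
print("panel scene",np.percentile(Q,[2,50,98],axis=0)); 
Q2=P[(P[:,2]<.018)&(P[:,2]>.007)];print(cv2.minAreaRect((Q2[:,:2]*1000).astype(np.float32)))
E
```

```text
scene blue [256.2564 169.3077] 195 [ 0.6159 -0.3998  0.0001] [ 0.7076 -0.3128  0.0416] ((663.3485107421875, -337.97027587890625), (35.14849090576172, 82.79119110107422), 84.13855743408203)
scene blue [277.4625 198.7718] 333 [ 0.4287 -0.2319  0.0017] [ 0.5393 -0.1476  0.0981] ((486.29302978515625, -187.97372436523438), (108.3682632446289, 73.72909545898438), 8.90332317352295)
side blue [233.9635 266.7465] 493 [ 0.4258 -0.2421  0.0009] [ 0.5451 -0.1524  0.0531] ((484.3874206542969, -195.84808349609375), (113.66243743896484, 76.4918212890625), 9.934623718261719)
base 861 ((671.4544677734375, 235.38873291015625), (386.7700500488281, 179.597900390625), 78.45095825195312)
panel 807 [0.5849 0.0686 0.0401] [0.7132 0.2974 0.1837]
panel scene [[ 0.6265 -0.2125  0.0409]
 [ 0.6692  0.1298  0.1113]
 [ 0.7817  0.2041  0.18  ]]
((699.51806640625, 23.315765380859375), (130.2261505126953, 425.14642333984375), 30.764179229736328)
```

View pics/crop.png

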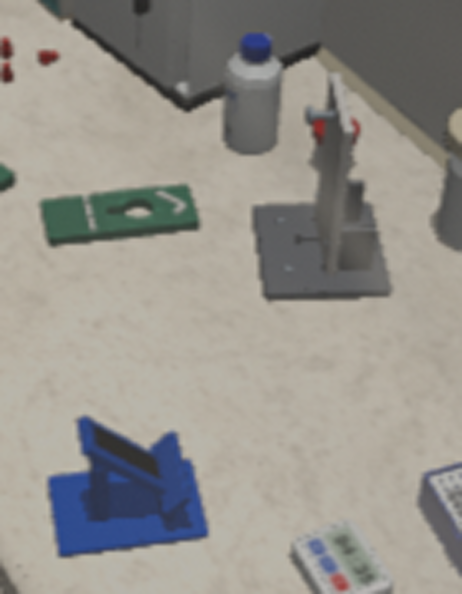

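The crop shows the small plate at full-resolution pixel (236,175): the line is at the robot end and the tick at the far end. The rest's ledge side also faces away from the robot. I'll fix the masks and get poses.

```bash
cat > m.py <<'E'
from h import *
import pickle
a,b=pickle.load(open("i.pkl","rb"))
np.set_printoptions(precision=4,suppress=True)
def rect(Q): 
    r=cv2.minAreaRect((Q[:,:2]*1000).astype(np.float32));return [np.round(x,1) for x in r]
h=cv2.cvtColor(b["color"],cv2.COLOR_RGB2HSV);print(h[178,222],cloud(b)[178,222])
for n,im in(("scene",a),("side",b)):
    W=cloud(im);c=im["color"].astype(int)
    g=((c[...,1]>c[...,0]*1.3)&(c[...,1]>c[...,2]*1.1)&(W[...,2]>-.01)&(W[...,2]<.05)).astype(np.uint8)
    N,L,st,ce=cv2.connectedComponentsWithStats(g)
    for i in range(1,N):
        if st[i,4]>200:
            P=W[L==i];P=P[np.abs(P[:,2]-.012)<.005];print(n,"green",ce[i],rect(P),np.median(P[:,2]))
# stand: points in a window near it, both views
P=np.concatenate([cloud(i).reshape(-1,3) for i in(a,b)])
P=P[(np.abs(P[:,0]-.67)<.15)&(np.abs(P[:,1]-.07)<.13)]
for n,im in(("scene",a),("side",b)):
    W=cloud(im).reshape(-1,3);c=im["color"].reshape(-1,3).astype(int)
    k=(np.abs(W[:,0]-.67)<.14)&(np.abs(W[:,1]-.06)<.12)
    W=W[k];c=c[k]
    gr=(c.max(1)<125)&(c.max(1)-c.min(1)<25)&(W[:,2]<.02)&(W[:,2]>.004)
    print(n,"base",gr.sum(),gr.sum()>10 and rect(W[gr]),)
    pn=(W[:,2]>.1)&(W[:,2]<.2)&(c.max(1)-c.min(1)<30)
    print(n,"panel",pn.sum(),rect(W[pn]),W[pn].min(0),W[pn].max(0))
    for z0 in np.arange(.09,.2,.01):
        q=W[pn&(np.abs(W[:,2]-z0)<.005)]
        if len(q): print("  ",z0,len(q),q[:,:2].min(0),q[:,:2].max(0))
E
python3 m.py
```

```text
[73 81 97] [0.4295 0.1454 0.0104]
scene green [237.655  256.7598] [array([473.5, 172.9]), array([143.7,  61.8]), np.float64(11.1)] 0.010433229422284543
scene green [274.6246 279.7192] [array([323.4, 216.8]), array([75.8, 52.2]), np.float64(46.8)] 0.01473176898299913
scene green [291.3638 308.0123] [array([246.1, 287. ]), array([ 79.1, 137.2]), np.float64(46.2)] 0.014516942449720077
side green [176.2873 156.7839] [array([266.8, 257.1]), array([ 80.7, 198.7]), np.float64(47.5)] 0.014335729972626004
side green [242.5796 173.3878] [array([497. , 170.5]), array([96.7, 59.8]), np.float64(9.2)] 0.010913472663329926
scene base 193 [array([651.5, 122.6]), array([ 87.9, 116.6]), np.float64(2.2)]
scene panel 416 [array([659.8, 122.2]), array([36.7, 94.2]), np.float64(1.6)] [0.6413 0.0755 0.1   ] [0.6793 0.1696 0.1817]
   0.09999999999999999 21 [0.6653 0.0785] [0.6742 0.1662]
   0.10999999999999999 47 [0.6652 0.0835] [0.6725 0.168 ]
   0.11999999999999998 46 [0.6647 0.0803] [0.6768 0.1696]
   0.12999999999999998 44 [0.6649 0.0788] [0.6739 0.1684]
   0.13999999999999996 36 [0.6649 0.1   ] [0.6732
[... 264 characters left out ...]
70.5, 114.8]), array([275.9, 129.1]), np.float64(1.0)]
side panel 424 [array([726. , 134.1]), array([179.6,  90. ]), np.float64(17.5)] [0.639  0.0687 0.1002] [0.8098 0.1796 0.1837]
   0.09999999999999999 12 [0.6626 0.0738] [0.6769 0.1582]
   0.10999999999999999 53 [0.6628 0.0733] [0.8098 0.1635]
   0.11999999999999998 73 [0.6634 0.0716] [0.8088 0.1794]
   0.12999999999999998 82 [0.6636 0.0732] [0.8085 0.1796]
   0.13999999999999996 27 [0.6629 0.072 ] [0.6762 0.1613]
   0.14999999999999997 22 [0.6637 0.0687] [0.675 0.149]
   0.15999999999999998 31 [0.6391 0.0724] [0.6766 0.1549]
   0.16999999999999996 53 [0.639  0.0709] [0.6762 0.1614]
   0.17999999999999994 71 [0.6412 0.0714] [0.6756 0.1627]
```

```bash
cat > go.py <<'E'
import sys
from h import *
np.set_printoptions(precision=1,suppress=True)
p,R,s=tool()
d=np.array([float(x) if x!='-' else p[i] for i,x in enumerate(sys.argv[1:4])])-p
print("t",s["time"],"pos mm",p*1000,"yaw deg",np.degrees(np.arctan2(R[1,0],R[0,0])),"shift tool mm",R.T@d*1000,"F",np.array(s["ft_force"]),"w mm",s["grip_width"]*87)
E
python3 -m inch '[[1,50,-36,0,0],[1,50,-36,0,0],[1,50,-36,0,0],[1,50,-36,0,0],[1,50,-36,0,0]]' 5
python3 -m inch '[[1,50,-36,0,0.17],[1,50,-36,0,0],[1,50,-36,0,0],[1,50,-36,0,0],[1,0,0,0,0]]'
python3 go.py 0.43 0.13 0.2
```

```text
time: 0.72
position: [0.3955, -0.3535, 0.218]
tool_rot: [-3.092, -0.532, 0.006]
ft_force: [0.1, 0.2, -0.7]
grip_width: 0.993
time: 1.35
position: [0.5612, -0.1626, 0.2165]
tool_rot: [-3.122, -0.285, 0.007]
ft_force: [-0.1, 0.4, -0.6]
grip_width: 0.999
t 1.35 pos mm [ 561.2 -162.6  216.5] yaw deg 10.433533053432681 shift tool mm [ -76.  -311.4   18.9] F [-0.1  0.4 -0.6] w mm 86.91329043684928
```

```bash

python3 - <<'E'
from h import *
w=ctrl.get_image("wrist")
import pickle;pickle.dump(w,open("w0.pkl","wb"));save(w,"w0.png")
E
python3 -m inch '[[1,-13,-56,0,0],[1,-13,-56,0,0],[1,-13,-56,0,0],[1,-13,-56,0,0],[1,-13,-56,0,0]]' 5
python3 -m inch '[[1,-12,-35,0,0],[1,0,0,0,0]]'
python3 - <<'E'
from h import *
w=ctrl.get_image("wrist")
import pickle;pickle.dump(w,open("w1.pkl","wb"));save(w,"w1.png")
a,b=cv2.imread("pics/w0.png"),cv2.imread("pics/w1.png")
cv2.imwrite("pics/w01.png",cv2.resize(np.hstack([a,b]),(800,300)))
E
python3 go.py 0.42 0.165 0.1
```

```text
time: 2.02
position: [0.4434, 0.0917, 0.2154]
tool_rot: [-3.132, -0.241, 0.015]
ft_force: [1.2, 0.9, 0.6]
grip_width: 0.998
time: 2.28
position: [0.4236, 0.1259, 0.2157]
tool_rot: [3.13, 0.245, -0.014]
ft_force: [-0.3, 0.6, -0.2]
grip_width: 1.002
t 2.325 pos mm [424.4 124.2 215.6] yaw deg 8.788502369856232 shift tool mm [  2.9 -41.2 115.5] F [-0.  -0.2 -0.8] w mm 87.0412133663444
```

View pics/w01.png

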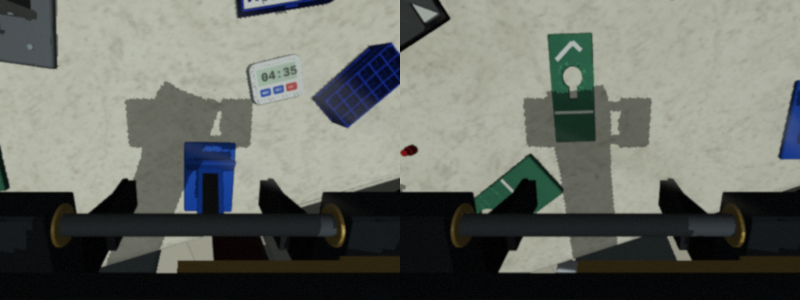

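Left: the rest at (210,178), with the board's high end downward (toward the robot). Right: the small plate at (572,88), tick up (far), line near. Next I'll measure both from these close views.

```bash
python3 - <<'E'
from h import *
import pickle
np.set_printoptions(precision=4,suppress=True)
w=pickle.load(open("w1.pkl","rb"));W=cloud(w);c=w["color"].astype(int)
g=((c[...,1]>c[...,0]*1.3)&(c[...,1]>c[...,2]*1.1)&(W[...,2]>0)&(W[...,2]<.03)).astype(np.uint8)
N,L,st,ce=cv2.connectedComponentsWithStats(g)
for i in range(1,N):
    if st[i,4]>500:
        P=W[L==i];print(ce[i],cv2.minAreaRect((P[:,:2]*1000).astype(np.float32)),np.median(P[:,2]))
w=pickle.load(open("w0.pkl","rb"));W=cloud(w);c=w["color"].astype(int)
k=(c[...,2]>c[...,0]*1.8)&(W[...,0]<.57)&(W[...,1]<-.12)&(W[...,1]>-.27)&(W[...,0]>.35)
P=W[k];print(len(P),np.nanmin(P,0),np.nanmax(P,0))
for lo,hi in((.0,.014),(.03,.06),(.06,.09),(.09,.12)):
    Q=P[(P[:,2]>lo)&(P[:,2]<hi)]
    if len(Q)>5:print(lo,len(Q),cv2.minAreaRect((Q[:,:2]*1000).astype(np.float32)),np.median(Q,0))
E
```

```text
[219.5986  91.4959] ((496.7795715332031, 174.20181274414062), (102.20103454589844, 59.284698486328125), 10.878331184387207) 0.01192097453259533
[223.578  162.7067] ((421.6597900390625, 159.857666015625), (41.91659927368164, 58.419586181640625), 11.120177268981934) 0.011878599583684386
[154.2223 237.3785] ((289.7477111816406, 239.6930694580078), (84.2812271118164, 140.17947387695312), 47.263126373291016) 0.015978406631999453
4823 [ 0.4218 -0.2398  0.005 ] [ 0.57   -0.12    0.2809]
0.0 2857 ((486.43218994140625, -192.85906982421875), (119.20616912841797, 77.88933563232422), 9.667434692382812) [ 0.5003 -0.1796  0.0079]
0.03 1312 ((513.2264404296875, -187.18093872070312), (36.91893768310547, 69.06218719482422), 9.483810424804688) [ 0.5181 -0.1856  0.0473]
0.06 538 ((483.82330322265625, -192.72242736816406), (27.14103126525879, 35.76358413696289), 9.636164665222168) [ 0.4832 -0.1837  0.0727]
```

```bash

python3 -m inch '[[1,4,-36,30,-0.038],[1,0,0,50,0],[1,0,0,50,0],[1,0,0,20,0],[1,0,0,0,0]]' 5
python3 go.py 0.423 0.160 0.003
```

```text
time: 2.95
position: [0.4273, 0.1475, 0.0611]
tool_rot: [3.123, 0.269, -0.01]
ft_force: [0.5, -0.3, 0.9]
grip_width: 1.0
t 2.95 pos mm [427.3 147.5  61.1] yaw deg 9.838765501238997 shift tool mm [ -1.7 -13.4  58. ] F [ 0.5 -0.3  0.9] w mm 87.0055759060707
```

```bash

python3 -m inch '[[1,-2,-14,0,-0.02],[1,0,-1,30,0],[1,0,0,20,0],[1,0,0,6,0],[1,0,0,0,0]]' 5
python3 go.py 0.423 0.160 0.003
```

```text
time: 3.58
position: [0.4285, 0.1629, 0.0096]
tool_rot: [3.121, 0.297, 0.008]
ft_force: [-0.8, -0.3, -1.1]
grip_width: 1.002
t 3.575 pos mm [428.5 162.9   9.6] yaw deg 10.854982357923074 shift tool mm [-6.   1.8  6.5] F [-0.8 -0.3 -1.1] w mm 87.17993833234605
```

```bash

python3 -m inch '[[1,-6,2,6,0],[1,0,0,0,0],[-1,0,0,0,0],[-1,0,0,0,0],[-1,0,0,0,0]]' 6
python3 -m inch '[[-1,0,0,0,0],[-1,0,0,-20,0],[-1,0,0,-20,0],[-1,0,0,-20,0],[-1,0,0,0,0]]' 6
python3 go.py 0.423 0.160 0.003
python3 - <<'E'
from h import *
a=ctrl.get_image("side");save(a,"s1.png",(180,90,340,210),4)
E
```

```text
time: 4.2
position: [0.4246, 0.1599, 0.0056]
tool_rot: [3.121, 0.296, 0.015]
ft_force: [0.3, -0.3, 0.2]
grip_width: 0.741
time: 4.82
position: [0.4227, 0.1601, 0.0659]
tool_rot: [3.121, 0.297, 0.01]
ft_force: [0.2, -0.5, -0.8]
grip_width: 0.683
t 4.825 pos mm [422.7 160.1  65.9] yaw deg 10.856834225186164 shift tool mm [-0.  -0.3 62.9] F [ 0.2 -0.5 -0.8] w mm 59.457721689644664
```

View pics/s1.png

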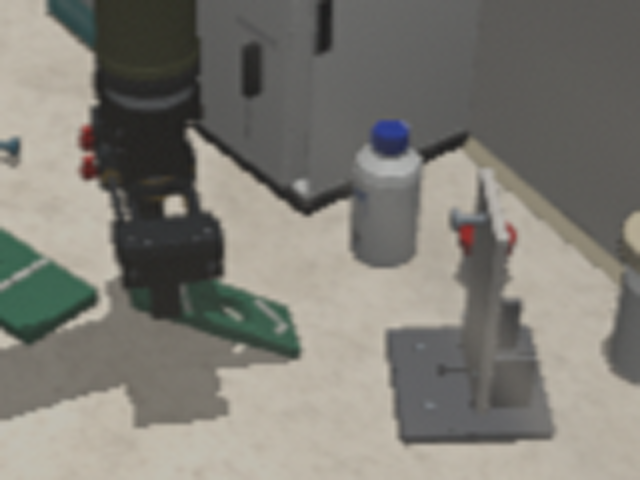

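The plate is held and drooping about the jaw axis, as intended. Next I'll lift it and carry it toward the rest.

```bash

python3 -m inch '[[-1,0,0,-45,0],[-1,0,0,-45,0],[-1,0,0,-45,0],[-1,0,0,-20,0],[-1,0,0,0,0]]' 6
python3 -m inch '[[-1,0,50,0,0],[-1,0,50,0,0],[-1,0,50,0,0],[-1,0,50,0,0],[-1,0,50,0,0]]' 6
python3 go.py 0.46 -0.197 0.21
python3 - <<'E'
from h import *
a=ctrl.get_image("side");save(a,"s2.png",(160,90,320,290),3)
import pickle;pickle.dump(a,open("s2.pkl","wb"))
E
```

```text
time: 5.5
position: [0.4182, 0.1587, 0.2177]
tool_rot: [3.121, 0.295, -0.011]
ft_force: [0.1, 0.3, -1.6]
grip_width: 0.689
time: 6.12
position: [0.4624, -0.0893, 0.208]
tool_rot: [3.122, 0.313, -0.032]
ft_force: [1.5, 0.9, -1.6]
grip_width: 0.686
t 6.125 pos mm [462.4 -89.3 208. ] yaw deg 11.436589296892334 shift tool mm [-23.7 105.1  -1.3] F [ 1.5  0.9 -1.6] w mm 59.67540501247296
```

View pics/s2.png

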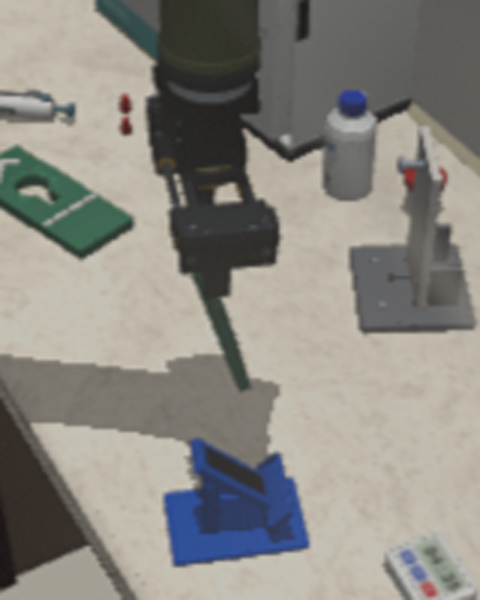

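```bash

python3 -m inch '[[-1,-7,36,-3,0.03],[-1,-8,36,-3,0],[-1,-9,33,0,0],[-1,0,0,0,0],[-1,0,0,0,0]]' 6
python3 go.py 0.452 -0.199 0.17
```

```text
time: 6.8
position: [0.452, -0.2077, 0.2021]
tool_rot: [-3.13, -0.246, 0.057]
ft_force: [0.3, 2.0, -1.0]
grip_width: 0.688
t 6.8 pos mm [ 452.  -207.7  202.1] yaw deg 8.978566287235871 shift tool mm [ 2.5 -8.4 32. ] F [ 0.3  2.  -1. ] w mm 59.84699768408064
```

```bash

python3 -m inch '[[-1,2,-8,0,-0.012],[-1,0,0,0,0]]' 6
python3 go.py 0.452 -0.199 0.165
python3 - <<'E'
from h import *
np.set_printoptions(precision=3,suppress=True)
p,R,s=tool();print(R)
for n in("side",):
    a=ctrl.get_image(n);W=cloud(a);c=a["color"].astype(int)
    k=(c[...,1]>c[...,0]*1.3)&(c[...,1]>c[...,2]*1.1)&(W[...,2]>.03)&(np.abs(W[...,1]+.2)<.08)&(np.abs(W[...,0]-.47)<.1)
    P=W[k];print(len(P),P.min(0),P.max(0));i=P[:,2].argsort()[:8];print(P[i].mean(0))
    u,s_,v=np.linalg.svd(P-P.mean(0),full_matrices=False);print(v,s_)
E
```

```text
time: 7.05
position: [0.4526, -0.1963, 0.2007]
tool_rot: [-3.126, -0.271, 0.06]
ft_force: [-0.5, -0.3, -1.3]
grip_width: 0.69
t 7.05 pos mm [ 452.6 -196.3  200.7] yaw deg 9.915971992016678 shift tool mm [ 0.3  2.7 35.6] F [-0.5 -0.3 -1.3] w mm 60.067215984553485
[[ 0.984  0.172 -0.039]
 [ 0.172 -0.985  0.   ]
 [-0.038 -0.007 -0.999]]
5 [ 0.47 -0.19  0.12] [ 0.473 -0.183  0.127]
[ 0.472 -0.186  0.123]
[[ 0.288 -0.731 -0.618]
 [-0.473  0.453 -0.756]
 [-0.833 -0.51   0.215]] [0.008 0.003 0.001]
```

```bash

python3 -m inch '[[-1,1,3,15,0],[-1,0,0,10,0],[-1,0,0,0,0]]' 6
python3 go.py 0.4316 -0.2024 0.134
python3 - <<'E'
from h import *
a=ctrl.get_image("side");save(a,"s3.png",(190,170,300,290),5)
E
```

```text
time: 7.48
position: [0.4533, -0.1994, 0.1739]
tool_rot: [-3.127, -0.272, 0.059]
ft_force: [-0.1, -0.2, -0.5]
grip_width: 0.688
t 7.475 pos mm [ 453.3 -199.4  173.9] yaw deg 9.931492746861048 shift tool mm [-20.4  -0.6  40.7] F [-0.1 -0.2 -0.5] w mm 59.87463106392766
```

View pics/s3.png

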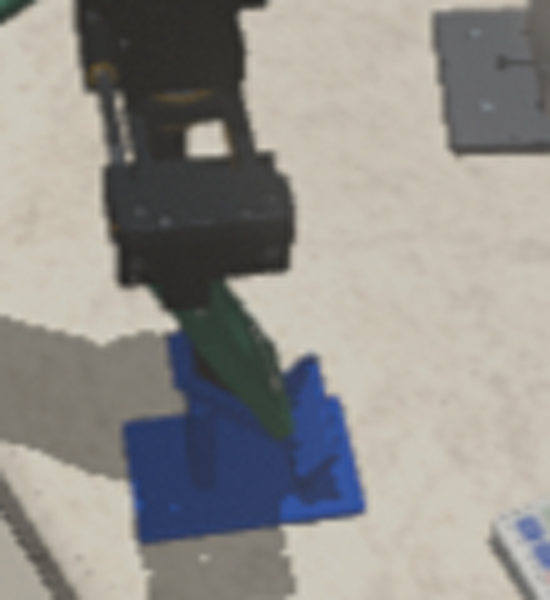

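```bash

python3 -m inch '[[-1,-3,0,10,0],[-1,-5,0,10,0],[-1,-6,0,9,0],[-1,-6,0,8,0],[-1,0,0,0,0]]' 6
python3 go.py 0.4316 -0.2024 0.134
```

```text
time: 8.15
position: [0.4307, -0.2036, 0.1356]
tool_rot: [-3.127, -0.27, 0.058]
ft_force: [0.8, 0.1, -0.6]
grip_width: 0.687
t 8.15 pos mm [ 430.7 -203.6  135.6] yaw deg 9.87381620928061 shift tool mm [ 1.2 -1.   1.6] F [ 0.8  0.1 -0.6] w mm 59.79592563616708
```

```bash

python3 -m inch '[[-1,0,0,2,0],[1,0,0,0,0],[1,0,0,0,0],[1,0,0,0,0],[1,0,0,0,0]]' 6
python3 -m inch '[[1,0,0,-30,0],[1,-5,0,-45,0],[1,0,0,-45,0],[1,0,0,0,0],[1,0,0,0,0]]' 6
python3 - <<'E'
from h import *
a=ctrl.get_image("side");w=ctrl.get_image("wrist");save(a,"s4.png",(180,170,310,290),4.5)
save(w,"w4.png",None,1)
import pickle;pickle.dump((a,w),open("s4.pkl","wb"))
i=cv2.imread("pics/s4.png");j=cv2.imread("pics/w4.png")
i=cv2.resize(i,(400,370));j=cv2.resize(j,(400,300))
j=np.vstack([j,np.zeros((70,400,3),np.uint8)]);cv2.imwrite("pics/c4.png",np.hstack([i,j]))
W=cloud(w);c=w["color"].astype(int)
g=(c[...,1]>c[...,0]*1.3)&(c[...,1]>c[...,2]*1.1)&(W[...,2]>.03)&(W[...,2]<.18)
P=W[g];np.set_printoptions(precision=4,suppress=True)
m=P.mean(0);u,s,v=np.linalg.svd(P-m,full_matrices=False);print(len(P),m,v,P.min(0),P.max(0))
E
python3 go.py 0.4316 -0.2024 0.134
```

```text
time: 8.78
position: [0.4314, -0.2038, 0.1346]
tool_rot: [-3.128, -0.271, 0.056]
ft_force: [-0.6, 0.5, 0.3]
grip_width: 0.982
time: 9.4
position: [0.43, -0.2041, 0.257]
tool_rot: [-3.127, -0.271, 0.06]
ft_force: [-0.9, 0.6, -0.3]
grip_width: 1.0
7006 [ 0.4618 -0.1978  0.1106] [[-0.729  -0.1235  0.6733]
 [-0.1664  0.986   0.0006]
 [-0.6639 -0.1116 -0.7394]] [ 0.4062 -0.2352  0.0528] [ 0.5278 -0.1595  0.1534]
t 9.5 pos mm [ 430.  -204.   256.8] yaw deg 9.921446366253695 shift tool mm [  6.5  -0.6 122.6] F [-0.2  0.4  0.1] w mm 86.73247481664978
```

View pics/c4.png

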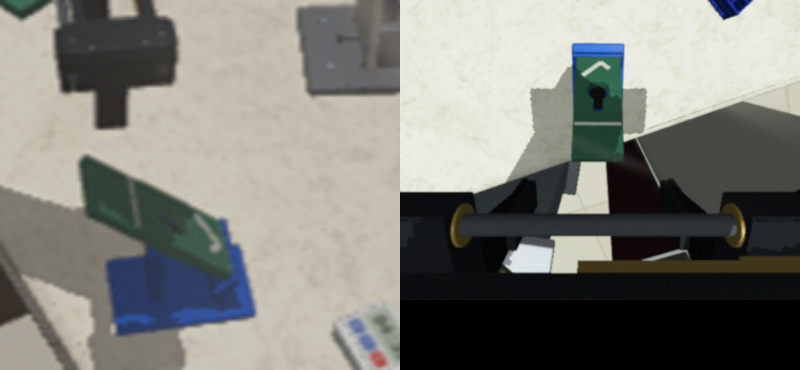

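Propped cleanly at about 44°, lower end at the ledge and fingers clear. Now I'll regrasp higher up, with the plate deeper in the pads.

```bash

python3 -m inch '[[1,0,0,45,0],[1,1,0,45,0],[1,1,0,30,0],[1,0,0,14,0],[1,0,0,0,0]]' 6
python3 go.py 0.4275 -0.203 0.119
```

```text
time: 10.12
position: [0.4241, -0.2025, 0.1151]
tool_rot: [-3.123, -0.271, 0.068]
ft_force: [-0.1, -0.1, 0.3]
grip_width: 0.999
t 10.125 pos mm [ 424.1 -202.5  115.1] yaw deg 9.948496287008469 shift tool mm [ 3.1  1.  -4.1] F [-0.1 -0.1  0.3] w mm 86.90296099409625
```

```bash

python3 -m inch '[[1,3,1,-4,0],[-1,0,0,0,0],[-1,0,0,0,0],[-1,0,0,0,0],[-1,0,0,0,0]]' 6
python3 go.py 0.4471 -0.200 0.139
python3 -m inch '[[-1,10,0,-10,0],[-1,10,0,-10,0],[-1,20,0,-11,0],[-1,22,0,-8,0],[-1,0,0,0,0]]' 6
python3 go.py 0.522 -0.187 0.162
```

```text
time: 10.75
position: [0.4303, -0.2042, 0.1229]
tool_rot: [-3.127, -0.272, 0.06]
ft_force: [0.3, -0.0, -1.0]
grip_width: 0.687
t 10.75 pos mm [ 430.3 -204.2  122.9] yaw deg 9.933639565971276 shift tool mm [ 16.7  -1.3 -16.7] F [ 0.3 -0.  -1. ] w mm 59.73912145714048
time: 11.38
position: [0.4975, -0.1924, 0.1627]
tool_rot: [-3.126, -0.272, 0.057]
ft_force: [-1.0, 0.5, -1.6]
grip_width: 0.687
t 11.375 pos mm [ 497.5 -192.4  162.7] yaw deg 9.965720197606466 shift tool mm [25.1 -1.1 -0.2] F [-1.   0.5 -1.6] w mm 59.75758045796716
```

```bash

python3 -m inch '[[-1,13,0,0,0],[-1,13,0,0,0],[-1,0,0,0,0],[-1,0,0,0,0]]' 6
python3 go.py 0.522 -0.187 0.162
python3 - <<'E'
from h import *
a=ctrl.get_image("side");save(a,"s5.png",(180,150,310,290),4)
E
```

```text
time: 11.88
position: [0.5236, -0.1878, 0.1608]
tool_rot: [-3.126, -0.272, 0.06]
ft_force: [-0.4, 0.6, -1.6]
grip_width: 0.69
t 11.875 pos mm [ 523.6 -187.8  160.8] yaw deg 9.936023182888228 shift tool mm [-1.5 -1.  -1.1] F [-0.4  0.6 -1.6] w mm 60.00242374057757
```

View pics/s5.png

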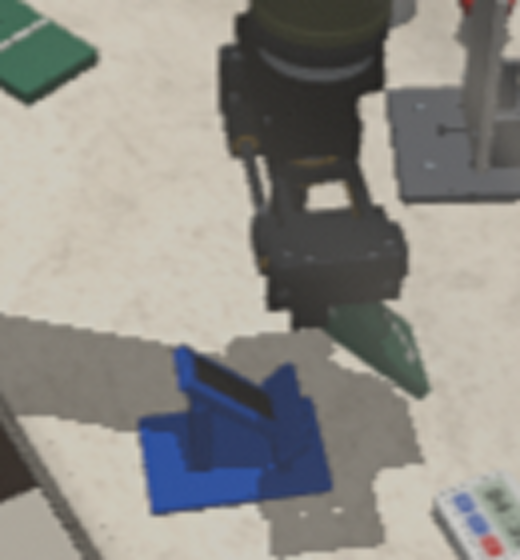

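The plate rode over the ledge and is still about 40° off vertical, because the deeper grip pivots less. I'll ease the grip so it swings down.

```bash
cat > ang.py <<'E'
from h import *
import sys
np.set_printoptions(precision=3,suppress=True)
p,R,s=tool()
for n in ("side","wrist","scene"):
    a=ctrl.get_image(n);W=cloud(a);c=a["color"].astype(int)
    k=(c[...,1]>c[...,0]*1.2)&(c[...,1]>c[...,2]*1.05)&(W[...,2]>.04)&(np.linalg.norm(W-(p+[0,0,-.03]),axis=-1)<.17)&(W[...,2]<p[2]+.06)
    k=cv2.erode(k.astype(np.uint8),np.ones((2,2)))>0
    P=W[k]
    if len(P)<40: print(n,len(P));continue
    m=np.median(P,0);d=np.linalg.norm(P-m,axis=1);P=P[d<.1]
    u,s_,v=np.linalg.svd(P-P.mean(0),full_matrices=False)
    D=v[0]*np.sign(v[0][2]);print(n,len(P),P.mean(0),"dir",D,"tilt",np.degrees(np.arccos(D[2])),"nrm",v[2],s_/len(P)**.5,P.min(0),P.max(0))
E
python3 -m inch '[[-1,0,0,-10,0],[-1,0,0,0,0],[-1,0,0,0,0]]' 3.5
python3 go.py 0.522 -0.187 0.162
python3 ang.py
```

```text
time: 12.3
position: [0.5234, -0.1883, 0.172]
tool_rot: [-3.127, -0.27, 0.06]
ft_force: [1.1, -1.2, -1.4]
grip_width: 0.69
t 12.3 pos mm [ 523.4 -188.3  172. ] yaw deg 9.870415389583538 shift tool mm [-0.8 -1.5 10.1] F [ 1.1 -1.2 -1.4] w mm 60.038901525694804
side 0
wrist 12996 [ 0.546 -0.185  0.151] dir [-0.467 -0.081  0.881] tilt 28.289775938400062 nrm [-0.868 -0.149 -0.474] [0.039 0.018 0.001] [ 0.516 -0.218  0.075] [ 0.59  -0.149  0.228]
scene 11
```

```bash

python3 -m inch '[[-1,0,0,-30,0],[-1,-5,0,-30,0],[-1,-5,-40,0,0],[-1,-5,-50,0,0],[-1,-5,-50,0,0]]' 3.5
python3 -m inch '[[-1,-5,-50,0,0],[-1,-5,-40,0,0],[-1,0,-30,0,0.05],[-1,0,0,0,0],[-1,0,0,0,0]]' 3.5
python3 go.py 0.52 0.12 0.225
python3 ang.py
```

```text
time: 13.08
position: [0.4814, -0.0546, 0.2342]
tool_rot: [-3.127, -0.256, 0.061]
ft_force: [0.7, 0.7, -0.3]
grip_width: 0.695
time: 13.7
position: [0.4493, 0.0699, 0.2359]
tool_rot: [-3.134, -0.189, 0.059]
ft_force: [0.3, 0.1, -1.6]
grip_width: 0.687
t 13.7 pos mm [449.3  69.9 235.9] yaw deg 6.895779367008633 shift tool mm [ 76.6 -41.2   8.2] F [ 0.3  0.1 -1.6] w mm 59.751434757497194
side 40 [0.471 0.046 0.184] dir [-0.28  -0.11   0.954] tilt 17.536937105338165 nrm [0.956 0.056 0.288] [0.022 0.008 0.001] [0.458 0.038 0.139] [0.485 0.086 0.219]
wrist 10615 [0.463 0.072 0.215] dir [-0.274 -0.035  0.961] tilt 16.038637403135578 nrm [-0.954 -0.117 -0.276] [0.038 0.017 0.001] [0.446 0.035 0.129] [0.491 0.11  0.277]
scene 68 [0.453 0.092 0.209] dir [-0.269 -0.117  0.956] tilt 17.065075084173593 nrm [0.955 0.098 0.281] [0.042 0.013 0.001] [0.435 0.053 0.132] [0.476 0.106 0.266]
```

```bash

python3 -m inch '[[-1,40,-40,0,0.05],[-1,20,-10,0,0.04],[-1,10,0,0,0],[-1,0,0,0,0],[-1,0,0,0,0]]' 3.5
python3 go.py 0.52 0.12 0.225
python3 ang.py
python3 - <<'E'
from h import *
np.set_printoptions(precision=4,suppress=True)
for n in("scene","side","wrist"):
    a=ctrl.get_image(n)
    if n=="wrist":save(a,"w6.png",None,1.2)
    W=cloud(a);c=a["color"].astype(int)
    k=(W[...,0]>.625)&(W[...,0]<.70)&(W[...,1]>.05)&(W[...,1]<.2)&(W[...,2]>.13)&(W[...,2]<.2)
    P=W[k]
    T=P[np.abs(P[:,2]-.181)<.004];F=P[(P[:,0]<.651)];F=F[np.abs(F[:,2]-.165)<.015]
    print(n,len(P),"top",len(T))
    if len(T)>8:
        r=cv2.minAreaRect((T[:,:2]*1000).astype(np.float32));print(r)
    if len(F)>2: print("head",len(F),np.median(F,0),F.min(0),F.max(0))
    Q=P[(P[:,0]>.655)&(P[:,2]<.175)&(P[:,0]<.675)]
    if len(Q)>30:
        f=np.polyfit(Q[:,1],Q[:,0],1);print("face slope",f,f[0]*.12+f[1],Q[:,1].min(),Q[:,1].max(),np.degrees(np.arctan(f[0])))
E
```

```text
time: 14.48
position: [0.5158, 0.1203, 0.2323]
tool_rot: [3.139, 0.027, -0.062]
ft_force: [-0.2, 0.5, -0.9]
grip_width: 0.687
t 14.475 pos mm [515.8 120.3 232.3] yaw deg 0.9815321570339107 shift tool mm [4.5 0.3 7.1] F [-0.2  0.5 -0.9] w mm 59.77219596475512
side 19
wrist 7732 [0.52  0.12  0.218] dir [-0.026 -0.     1.   ] tilt 1.4945230817653132 nrm [-0.999 -0.031 -0.026] [0.036 0.017 0.001] [0.508 0.082 0.131] [0.53  0.157 0.278]
scene 314 [0.512 0.126 0.2  ] dir [-0.046 -0.053  0.998] tilt 4.01161709487352 nrm [-0.997 -0.057 -0.049] [0.04  0.017 0.002] [0.507 0.089 0.122] [0.525 0.155 0.263]
scene 279 top 54
((673.1805419921875, 123.41424560546875), (12.791718482971191, 86.7372055053711), 4.485422134399414)
head 16 [0.645  0.1226 0.1663] [0.6411 0.111  0.1584] [0.6492 0.1289 0.1741]
face slope [-0.0203  0.6713] 0.6688775725150756 0.07537267453907656 0.16944963367971533 -1.162948053893553
side 209 top 65
((669.3651733398438, 117.55760955810547), (9.540589332580566, 87.04114532470703), 2.6642239093780518)
head 19 [0.6441 0.1119 0.1678] [0.6386 0.1076 0.1594] [0.6506 0.1192 0.174 ]
face slope [-0.0959  0.6763] 0.6648151409339443 0.06997235386191776 0.16384147521427928 -5.479650217493481
wrist 425 top 0
head 425 [0.6439 0.1186 0.1708] [0.6404 0.1097 0.1604] [0.6502 0.1271 0.1754]
```

View pics/w6.png

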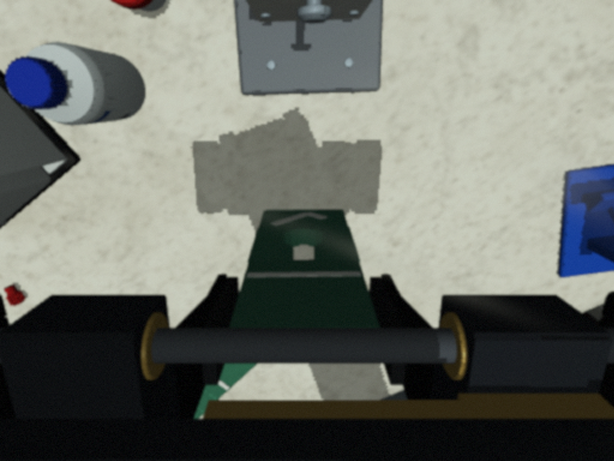

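The plate now hangs nearly vertical (about 1.5° by the wrist camera). The screw head is at image (315,8) and the plate's bottom edge at row 210. I'll refine the plate's height from its bottom edge, in the same images.

```bash

python3 -m inch '[[-1,0,0,0,-0.03],[-1,0,0,0,0],[-1,0,0,0,0]]' 3.5
python3 go.py - - -
python3 - <<'E'
from h import *
np.set_printoptions(precision=4,suppress=True)
p,R,s=tool();print(R[:,2])
for n in("scene","wrist"):
    a=ctrl.get_image(n);W=cloud(a);c=a["color"].astype(int)
    k=(c[...,1]>c[...,0]*1.15)&(c[...,1]>c[...,2]*1.02)&(np.linalg.norm(W-(p+[0,0,-.03]),axis=-1)<.17)&(W[...,2]>.05)
    N,L,st,ce=cv2.connectedComponentsWithStats(k.astype(np.uint8));i=1+st[1:,4].argmax();k=L==i
    P=W[k];m=np.median(P,0);u,s_,v=np.linalg.svd(P-m,full_matrices=False);nr=v[2]
    K,Rc,t=a["K"],a["R"],a["t"];C=-Rc.T@t
    rows,cols=np.where(k)
    for off in(0.0,):
        ray=(np.stack([(cols-K[0,2])/K[0,0],(rows-K[1,2])/K[1,1],np.ones(len(cols))],-1))@Rc
        lam=((m-C)@nr)/(ray@nr);X=C+ray*lam[:,None]
    up=v[0]*np.sign(v[0][2]);print(n,len(P),"m",m,"up",up,"nr",nr,"zrange",np.percentile(X[:,2],[0.2,1,50,99,99.8]),"y",np.percentile(X[:,1],[1,99]))
    b=X[X[:,2]<np.percentile(X[:,2],15)];print("bottom y",b[:,1].min(),b[:,1].max())
    # white marks
    wmask=(c.min(-1)>110)&(np.abs((W-m)@nr)<.004)&(np.abs(W[...,1]-m[1])<.03)
    if wmask.sum()>3:print("white z",np.sort(W[wmask][:,2])[[0,len(W[wmask])//2,-1]],wmask.sum())
E
```

```text
time: 15.15
position: [0.5159, 0.1212, 0.2329]
tool_rot: [3.138, 0.079, -0.06]
ft_force: [-0.3, 0.1, -1.5]
grip_width: 0.688
t 15.15 pos mm [515.9 121.2 232.9] yaw deg 2.8913313286699855 shift tool mm [0. 0. 0.] F [-0.3  0.1 -1.5] w mm 59.87503255614443
[-0.038  -0.0028 -0.9993]
scene 376 m [0.5116 0.1325 0.2069] up [-0.0431 -0.0311  0.9986] nr [-0.9922 -0.1154 -0.0464] zrange [0.1205 0.1224 0.2059 0.275  0.279 ] y [0.0911 0.1654]
bottom y 0.09551472739859757 0.1600245458561309
white z [-0.0042 -0.0001  0.1173] 40
wrist 8792 m [0.5207 0.1214 0.2285] up [-0.0017 -0.006   1.    ] nr [-0.998  -0.0625 -0.002 ] zrange [0.1048 0.1083 0.2288 0.2655 0.2662] y [0.0928 0.1506]
bottom y 0.09197476124060738 0.15209852136559465
white z [0.2046 0.2214 0.2334] 13
```

```bash

python3 -m inch '[[-1,20,3,4,0],[-1,25,1,5,0],[-1,20,0,0,0],[-1,10,0,0,0],[-1,0,0,0,0]]' 3.5
python3 go.py 0.656 0.118 0.225
python3 ang.py
python3 - <<'E'
from h import *
np.set_printoptions(precision=4,suppress=True)
a=ctrl.get_image("wrist");W=cloud(a);save(a,"w7.png",None,1)
k=(W[...,0]>.63)&(W[...,0]<.651)&(np.abs(W[...,1]-.118)<.02)&(np.abs(W[...,2]-.165)<.014)
P=W[k];print("head",len(P),P.min(0),P.max(0))
s=ctrl.get_image("scene");save(s,"s7.png",(150,120,280,270),3)
i=cv2.resize(cv2.imread("pics/w7.png"),(440,330));j=cv2.resize(cv2.imread("pics/s7.png"),(286,330))
cv2.imwrite("pics/c7.png",np.hstack([i,j]))
E
```

```text
time: 15.88
position: [0.5925, 0.1206, 0.2206]
tool_rot: [3.138, 0.078, -0.061]
ft_force: [-1.0, 0.0, -1.8]
grip_width: 0.683
t 15.875 pos mm [592.5 120.6 220.6] yaw deg 2.8569868592524243 shift tool mm [63.1  5.8 -6.8] F [-1.   0.  -1.8] w mm 59.45950393661226
side 8
wrist 7363 [0.596 0.121 0.208] dir [0.005 0.003 1.   ] tilt 0.3348466708347401 nrm [-0.998 -0.056  0.005] [0.036 0.017 0.001] [0.582 0.089 0.12 ] [0.606 0.158 0.275]
scene 292 [0.587 0.125 0.187] dir [-0.014 -0.059  0.998] tilt 3.46468032635249 nrm [-0.996 -0.087 -0.019] [0.041 0.017 0.002] [0.583 0.089 0.107] [0.599 0.154 0.25 ]
head 319 [0.6411 0.1094 0.1584] [0.6509 0.1268 0.1751]
```

View pics/c7.png

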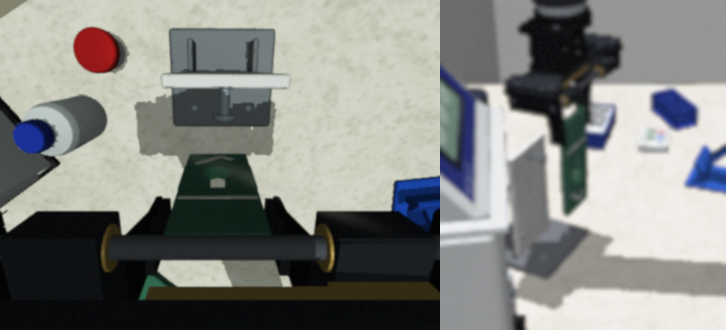

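```bash
cat > al.py <<'E'
from h import *
np.set_printoptions(precision=4,suppress=True)
p,R,s=tool();a=ctrl.get_image("wrist");W=cloud(a);c=a["color"].astype(int)
k=(np.abs(W[...,2]-.181)<.005)&(W[...,0]>.655)&(W[...,0]<.70)&(np.abs(W[...,1]-.12)<.07)
r=cv2.minAreaRect((W[k][:,:2]*1000).astype(np.float32));print("panel top",k.sum(),r)
k=(W[...,0]>.63)&(W[...,0]<.651)&(np.abs(W[...,1]-.118)<.02)&(np.abs(W[...,2]-.165)<.014);P=W[k];print("head",P.min(0),P.max(0))
g=(c[...,1]>c[...,0]*1.15)&(c[...,1]>c[...,2]*1.02)&(np.linalg.norm(W-p,axis=-1)<.12)
P=W[g];print("plate",g.sum())
for z in np.arange(.12,.24,.015):
    q=P[np.abs(P[:,2]-z)<.004]
    if len(q)>15:print("%.3f"%z,len(q),np.percentile(q[:,1],[2,98]),np.percentile(q[:,1],[2,98]).mean(),np.median(q[:,0]))
E
python3 al.py
```

```text
panel top 2588 ((672.1875610351562, 119.49546813964844), (9.803380012512207, 89.98287200927734), 2.853165864944458)
head [0.641  0.1101 0.1588] [0.6509 0.1274 0.1753]
plate 12319
0.120 137 [0.0934 0.1485] 0.12092781972848793 0.5968234352012486
0.135 215 [0.0939 0.1488] 0.12137328906948612 0.5967319972394614
0.150 294 [0.0937 0.1486] 0.12115776701069575 0.5953358665089865
0.165 202 [0.0926 0.1494] 0.12101893805457681 0.5967128359669926
0.180 312 [0.0931 0.1494] 0.12124270272239349 0.5961500104939189
0.195 480 [0.0935 0.1485] 0.12099926179835091 0.5961359685719428
0.210 361 [0.0932 0.1485] 0.1208446998187872 0.5960218836420172
0.225 820 [0.0912 0.1511] 0.12116996231463151 0.5958787302081419
```

```bash

python3 -m inch '[[-1,10,5,-5,0],[-1,15,0,0,0],[-1,8,0,0,0],[-1,0,0,0,0]]' 4
python3 go.py 0.657 0.1187 0.225
python3 ang.py; python3 al.py|head -4
```

```text
time: 16.68
position: [0.6277, 0.1157, 0.2268]
tool_rot: [3.136, 0.077, -0.055]
ft_force: [0.5, 0.1, -1.3]
grip_width: 0.689
t 16.675 pos mm [627.7 115.7 226.8] yaw deg 2.797097698806297 shift tool mm [29.4 -1.6  0.7] F [ 0.5  0.1 -1.3] w mm 59.95495019985775
side 8
wrist 7216 [0.631 0.116 0.215] dir [0.004 0.005 1.   ] tilt 0.3670738803054194 nrm [-0.999 -0.053  0.004] [0.035 0.017 0.001] [0.62  0.075 0.128] [0.647 0.154 0.269]
scene 306 [0.622 0.124 0.191] dir [-0.015 -0.114  0.993] tilt 6.6243191233919365 nrm [-0.998 -0.065 -0.023] [0.041 0.018 0.002] [0.617 0.084 0.114] [0.634 0.15  0.256]
panel top 2193 ((672.0543823242188, 119.65945434570312), (10.511083602905273, 89.75298309326172), 2.6779232025146484)
head [0.63  0.098 0.151] [0.651  0.138  0.1789]
plate 11863
0.120 113 [0.089  0.1437] 0.11636142504793542 0.6323637444296999
```

```bash

python3 -m inch '[[-1,8,-1,0,0],[-1,8,0,0,0],[-1,0,0,0,0]]' 4
python3 ang.py|grep wrist
python3 -m inch '[[-1,7,0,0,0],[-1,5,0,0,0],[-1,0,0,0,0]]' 4
python3 go.py 0.657 0.1187 0.225
python3 ang.py; python3 al.py
```

```text
time: 17.25
position: [0.6436, 0.118, 0.2265]
tool_rot: [3.135, 0.078, -0.054]
ft_force: [-0.7, 0.1, -1.7]
grip_width: 0.69
wrist 7015 [0.647 0.118 0.217] dir [-0.007  0.008  1.   ] tilt 0.6160150035417761 nrm [-0.999 -0.053 -0.007] [0.034 0.017 0.001] [0.639 0.088 0.129] [0.658 0.148 0.258]
time: 17.77
position: [0.6557, 0.1187, 0.2263]
tool_rot: [3.134, 0.079, -0.055]
ft_force: [-0.3, 0.7, -0.4]
grip_width: 0.689
t 17.775 pos mm [655.7 118.7 226.3] yaw deg 2.8652996310368595 shift tool mm [1.3 0.  1.2] F [-0.3  0.7 -0.4] w mm 59.95510347954518
side 53 [0.654 0.09  0.186] dir [-0.054  0.055  0.997] tilt 4.391996450250298 nrm [0.806 0.592 0.011] [0.018 0.004 0.003] [0.646 0.084 0.155] [0.659 0.103 0.242]
wrist 6401 [0.659 0.119 0.224] dir [ 0.007 -0.013  1.   ] tilt 0.8640158520721887 nrm [ 0.999  0.053 -0.006] [0.027 0.017 0.001] [0.647 0.088 0.149] [0.668 0.153 0.27 ]
scene 297 [0.65  0.128 0.191] dir [-0.006 -0.128  0.992] tilt 7.334473470401521 nrm [-0.998 -0.062 -0.014] [0.043 0.017 0.002] [0.645 0.088 0.109] [0.658 0.152 0.259]
panel top 2428 ((666.5432739257812, 118.98500061035156), (22.140743255615234, 89.462646484375), 2.6136906147003174)
head [0.6463 0.1104 0.1512] [0.651  0.1276 0.17  ]
plate 10852
0.150 156 [0.1076 0.13  ] 0.11878170275621759 0.6530615774168829
0.165 166 [0.0907 0.1472] 0.11895928259474273 0.659108936001781
0.180 290 [0.0911 0.1471] 0.11909453960396844 0.6593252641090919
0.195 410 [0.0908 0.1469] 0.11886446243774171 0.6595079766420872
0.210 236 [0.0914 0.147 ] 0.11919795867178629 0.6595843969008996
0.225 695 [0.0913 0.1464] 0.11886623508102202 0.6592925408124826
```

The plate is vertical and in the gap with no resistance, so the head has passed through the hole. Now I'll centre it in the gap and slide down.

```bash

python3 -m inch '[[-1,2.5,0,0,0],[-1,0.5,0,8,0],[-1,0.5,0,8,0],[-1,0,0,0,0]]' 4
python3 go.py 0.658 0.119 0.200
python3 -m inch '[[-1,0.3,0,5,0],[-1,0,0,4,0],[-1,0,0,0,0],[-1,0,0,0,0]]' 4
python3 go.py 0.658 0.119 0.200; python3 al.py
```

```text
time: 18.48
position: [0.658, 0.1187, 0.2089]
tool_rot: [3.134, 0.079, -0.056]
ft_force: [0.4, 0.5, -1.9]
grip_width: 0.688
t 18.475 pos mm [658.  118.7 208.9] yaw deg 2.8858157430239575 shift tool mm [ 0.3 -0.4  8.9] F [ 0.4  0.5 -1.9] w mm 59.853400491319505
time: 18.98
position: [0.6588, 0.1188, 0.201]
tool_rot: [3.134, 0.079, -0.051]
ft_force: [0.1, -0.1, -0.7]
grip_width: 0.689
t 18.975 pos mm [658.8 118.8 201. ] yaw deg 2.87432129173172 shift tool mm [-0.8 -0.3  1. ] F [ 0.1 -0.1 -0.7] w mm 59.93308748741593
panel top 3098 ((669.4957275390625, 119.26422119140625), (17.180397033691406, 89.6085205078125), 3.039433002471924)Traceback (most recent call last):
  File "al.py", line 6, in <module>
    k=(W[...,0]>.63)&(W[...,0]<.651)&(np.abs(W[...,1]-.118)<.02)&(np.abs(W[...,2]-.165)<.014);P=W[k];print("head",P.min(0),P.max(0))
                                                                                                                  ~~~~~^^^
    return umr_minimum(a, axis, None, out, keepdims, initial, where)
ValueError: zero-size array to reduction operation minimum which has no identity
```

```bash

python3 -m inch '[[-1,0,0,3,0],[-1,0,0,0,0],[-1,0,0,0,0]]' 4
python3 -m inch '[[-1,0,0,3,0],[-1,0,0,0,0],[-1,0,0,0,0]]' 4
```

```text
time: 19.4
position: [0.6595, 0.1188, 0.1992]
tool_rot: [3.134, 0.078, -0.047]
ft_force: [0.6, -0.3, 0.4]
grip_width: 0.69
time: 19.77
position: [0.6599, 0.1189, 0.1972]
tool_rot: [3.134, 0.078, -0.045]
ft_force: [-0.6, -0.1, 0.9]
grip_width: 0.688
```

```bash

python3 -m inch '[[-1,0,0,3,0],[-1,0,0,0,0],[-1,0,0,0,0]]' 4
python3 go.py - - -
python3 - <<'E'
from h import *
s=ctrl.get_image("side");save(s,"s8.png",(260,100,330,210),3.5)
t=ctrl.get_image("scene");save(t,"t8.png",(160,120,260,270),3)
w=ctrl.get_image("wrist");save(w,"w8.png")
r=lambda n,x:cv2.resize(cv2.imread("pics/"+n),x)
cv2.imwrite("pics/c8.png",np.hstack([r("s8.png",(245,385)),r("t8.png",(257,385))]))
W=cloud(s);k=(np.abs(W[...,0]-.655)<.02)&(np.abs(W[...,1]-.12)<.05)&(W[...,2]>.07);P=W[k];print(np.percentile(P[:,2],[1,99]))
E
```

```text
time: 20.15
position: [0.6604, 0.1189, 0.195]
tool_rot: [3.134, 0.078, -0.042]
ft_force: [0.9, -0.0, 1.9]
grip_width: 0.688
t 20.15 pos mm [660.4 118.9 195. ] yaw deg 2.8482535517941345 shift tool mm [0. 0. 0.] F [ 0.9 -0.   1.9] w mm 59.885842069043306
[0.08352905 0.58494731]
```

View pics/c8.png

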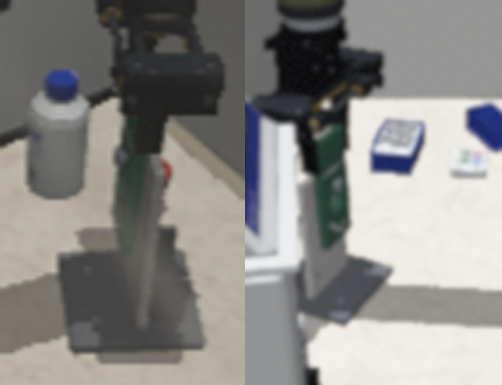

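The screw head shows in front of the plate, in the side view at (122,157) and in the scene view at (337,185), and contact is about 3.4 N upward, so it is seated. Releasing.

```bash

python3 -m inch '[[1,0,0,0,0],[1,0,0,0,0],[1,0,0,0,0],[1,0,0,0,0]]' 4
python3 -m inch '[[1,0,0,-20,0],[1,0,0,-40,0],[1,0,0,-50,0],[1,-20,0,-30,0],[1,0,0,0,0]]' 4
python3 -m inch '[[1,-30,0,0,0],[1,0,0,0,0],[1,0,0,0,0]]'
python3 go.py - - -
python3 - <<'E'
from h import *
np.set_printoptions(precision=4,suppress=True)
S=np.array([.6572,.1187,.165])
for n in("side","scene","wrist"):
    a=ctrl.get_image(n);W=cloud(a);c=a["color"].astype(int)
    g=(c[...,1]>c[...,0]*1.15)&(c[...,1]>c[...,2]*1.02)&(np.linalg.norm(W-S,axis=-1)<.12)
    P=W[g]
    if len(P)<30:print(n,len(P));continue
    u,s,v=np.linalg.svd(P-P.mean(0),full_matrices=False);D=v[0]*np.sign(v[0][2])
    print(n,len(P),"z",np.percentile(P[:,2],[1,99]),"y",np.percentile(P[:,1],[1,99]),"x",np.median(P[:,0]),"up",D)
    q=np.concatenate([W[(np.abs(W[...,2]-.225)<.012)&(np.linalg.norm(W-S,axis=-1)<.12)&g]]);print(" top strip y",q[:,1].min() if len(q) else 0,q[:,1].max() if len(q) else 0)
E
```

```text
time: 20.8
position: [0.6597, 0.1189, 0.1937]
tool_rot: [3.134, 0.079, -0.045]
ft_force: [0.2, -0.1, 0.4]
grip_width: 0.982
time: 21.42
position: [0.6439, 0.1196, 0.3445]
tool_rot: [3.136, 0.079, -0.038]
ft_force: [-0.4, 1.0, 0.5]
grip_width: 1.003
time: 21.8
position: [0.6143, 0.1173, 0.345]
tool_rot: [3.136, 0.078, -0.037]
ft_force: [-1.4, -0.6, 0.1]
grip_width: 1.002
t 21.8 pos mm [614.3 117.3 345. ] yaw deg 2.8338924984467075 shift tool mm [0. 0. 0.] F [-1.4 -0.6  0.1] w mm 87.14087949396493
side 182 z [0.1347 0.2337] y [0.0852 0.1446] x 0.6539065859697963 up [-0.0124  0.211   0.9774]
 top strip y 0.08662076959235081 0.14694017469441117
scene 402 z [0.088  0.2324] y [0.0979 0.1524] x 0.6527507842573668 up [-0.0113 -0.0497  0.9987]
 top strip y 0.0953111755812271 0.15242026882692616
wrist 1632 z [0.1296 0.2342] y [0.0904 0.1481] x 0.6606870016737512 up [-0.0775 -0.0136  0.9969]
 top strip y 0.08961776020620002 0.14857832087796943
```

```bash
python3 -m inch '[[1,0,0,0,0],[1,0,0,0,0],[1,0,0,0,0]]'; python3 -c "
from bench import ctrl;print(ctrl.close_job())"
```

```text
time: 22.32
position: [0.6149, 0.1178, 0.3439]
tool_rot: [3.137, 0.079, -0.04]
ft_force: [-0.2, 0.3, -0.2]
grip_width: 0.999
the job is handed in; nothing more can be done
None
```

The small green plate is hanging upright on the screw, and I handed the job in at about 22 s of the 67 s allowed. No verdict was reported.

**What I did:**
- I gripped the plate by its side edges near the upper end and let it droop about the jaws.
- I propped it on the blue rest, where it leaned at about 44° with the lower end at the ledge, and let go of it there.
- I took it again by the upper end, passed the wide hole over the screw head, slid it down until the screw stopped it, then let go and backed off.

**Last checks:**
- **Height:** all three cameras put the upper edge at 0.232–0.234 m, against 0.233 m expected when fully hung.
- **Sideways:** the wrist camera put the middle of the plate about 1 mm from the screw axis. The scene and side views put it about 5 mm to either side, and they had disagreed in the same way about the screw head before hanging.
- **Upright:** the wrist and scene views gave 3–5° of tilt. The side view's fit gave about 12°, but it saw only part of the plate, so I gave it little weight.
- **Clear of the robot:** the gripper was open and well above the plate, with the wrist force near zero.

**What didn't go to plan:** After the second grip I meant to swing the plate upright against the ledge. It slipped over the ledge instead, still tilted, so I eased the grip and it swung upright on the way to the stand.

I saw no contact with the other things on the worktop, but I did not measure their positions again at the end.

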